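Close the board test box: hold-down frame first, then the cover

ROBOT

A 6-joint arm with a two-finger parallel gripper is mounted at the origin on the work surface. World frame = base frame: x ahead of the robot, y to its left, z up, the work surface at z = 0. Lengths are in m, angles in degrees, forces in N, time in s.
With the tool pointing down it reaches from about 0.35 to 0.85 m from the base axis. Payload 8.1 kg.
Tool frame: the origin (TCP) lies midway between the tips of the shut fingers; the grasp point (between the pads) lies 19 mm behind it; z points along the fingers, y is the line along which they close (so a half turn about z gives the same grasp; the last joint's range is limited). The gripper opens to 93 mm and grips with 3 to 60 N. Pads are 15 mm wide; open, the fingers measure 128 mm over their backs; the gripper's body (75 mm by 188 mm) begins 65 mm behind the grasp point.
Start: joints at [-77.831, 7.471, 85.268, -0, 87.261, -4.893], TCP at [0.176, -0.574, 0.219] pointing down, gripper open.
Joint ranges: [-169.43, 169.43], [-51.17, 129.36], [1.28, 143.12], [-76.62, 256.62], [0, 156.53], [-152.29, 152.29]. Speed limits (degrees/s): [136.94, 136.94, 159.86, 180, 180, 180].

INTERFACE

Orientations are given as a 3x3 rotation matrix whose columns are the frame's x, y, z axes.
In Python, from cell import arm gives the robot as it stands.
- The arm moves only by the tool play_rows, never from a script. Its argument "increments" is a list of rows, each a list of 3 entries, a list of its own where there are three numbers: the shift along the tool's x, y, z in units of 25 mm (1.0 is 25 mm), then the turn, a rotation vector about the tool's x, y, z in rad, then the gripper's target within -1 to 1 (shut at 1, half-way at 0, fully open at -1). In form: [[[x, y, z], [rx, ry, rz], hand], ...]. A call has 1 to 20 rows; each row shifts and turns the commanded pose from where the row before left it, along the tool's axes as they then stand; what a row does not reach is not made up. A row lasts 1/12 s, in which the tool goes at most 41.7 mm and 7.16 degrees, less where a joint would pass 70% of its speed; a pose out of reach is approached as far as the arm can. A call is refused whole if a number of a shift passes 1 or a number of a turn 0.125, either way. A call with a gripper value outside its range is refused whole. The fingers move at their own pace and stop on an object; the grip force is fixed at half the most. Time passes only in rows, so rows that do not move let the fingers close. It gives the time, the measured TCP pose, the force, the opening and the grip force at its end, in the units of the state.
- arm.read_state(): the state, without advancing time (a new reading comes with each control period).
- arm.camera(name): name is "scene" or "side" or "wrist"; returns a dict with "image" (384x512x3 uint8, red, green, blue), "range_z" (384x512 float32, m along the optical axis (not along the pixel's ray), 0 where there is no reading), "fx", "fy", "cx", "cy" (pixels), "R" (3x3) and "t" (3): a world point X has camera coordinates R X + t; the wrist camera has in their place "mount" (4x4, takes a point from camera to tool coordinates, whose origin is the TCP and whose axes are the flange's). Camera axes: x right, y down, z forward; pixel columns grow to the right and rows downward; lengths in m; the calibration is good to about 2 mm. The wrist camera is an equidistant fisheye: a pixel r from the principal point sees the ray r / f radians off the axis. A picture is of the moment at which its call begins: read the wrist's pose just before it.
- arm.close_job(): hands the job in; it is judged then, once.
The state is a dict: "time_s": time; "joint_pos": joint angles; "qvel": joint speeds; "joint_torque": joint torques, N m; "position": TCP position; "tcp_rot": TCP orientation; "contact_force": force on the tool from outside, world axes, zero at the start; "torque": the same for the moment, N m; "width": finger opening in m; "grasp_force": force on a finger pad.
Only numpy, scipy, OpenCV 4.12 (cv2) and the standard library are available. Lean on these libraries where they do the work, as an engineer would, in place of code of your own. Each camera call takes 0.05 s, during which the arm holds its last target. There are 200 camera calls.

TASK

A repaired circuit board lies in the open test box. Make the box ready for the test by pushing with the fingertips only: first fold the upright hold-down frame down flat over the board, and only then swing the hinged cover over it and press it fully shut. Push gently, pinch or lift nothing, do not let the cover slam, keep your fingers off the board itself, and leave everything else on the bench where it is.

Things in the scene. Friction and masses are not known exactly. Their poses are not given: they have to be found in the camera images.
- test_box: Heavy fixed grey test box, open on top: 250 mm along its own x, 210 mm along y, rim 88 mm up, inner floor 48 mm below the rim. Origin: centre of its underside on the bench, z up. +y side: front with dark panel. Cover hinged along the rear (-y) rim, frame hinged inside near the -x wall. Its -x side looks roughly at the robot (yaw -0.5 to 0.4), the open cover stands at the robot's right
- cover (a joint): Cover angle, rad: 0 = fully shut on the rim (slightly springy stop), 1.57 = upright; starts open at about 1.4 to 1.78 (stop at 1.9). Stiff friction hinge: it stays where it is left at any angle, neither falls nor springs back; about 5 N pushed square near its free edge moves it. It is blocked by the frame while that stands up
- cover_hinge (a point): Middle of the cover's hinge line, at (0, -105, 88) mm in the box's frame; the line runs along the box's x. Own axes, turning with the cover: x along the hinge, y from the hinge to the free edge (the box's +y when shut), z out of the cover's outer face (up when shut)
- cover_edge (a point): Middle of the cover's free front edge, on its outer face; axes as cover_hinge. The cover is a shallow grey pan: 250 mm along the hinge, 210 mm from hinge to free edge, 22 mm thick (outer face 22 mm off the hinge plane). A finger lip, 120 mm wide and 12 mm deep, runs on along the free edge near the inner side; a dark pad sits inside
- frame (a joint): Angle of the hold-down frame, rad: 0 = down flat over the board (stop), 1.57 = upright; starts standing at about 1.3 to 1.7 (stop at 1.8). Friction hinge: it stays where it is left at any angle and must be pressed all the way down; about 1.5 N near its free edge moves it
- frame_hinge (a point): Middle of the frame's hinge line, at (-68, 10, 73) mm in the box's frame; the line runs along the box's y. Own axes, turning with the frame: x from the hinge to the free edge (the box's +x when down), y along the hinge, z out of its outer face (up when down; towards the robot while it stands)
- frame_edge (a point): Middle of the frame's free edge, on its outer face, 125 mm from the hinge. Bare aluminium plate, 135 mm along the hinge, 125 mm deep, 6 mm thick (outer face 3 mm off the hinge plane), with a window from 30 to 95 mm from the hinge and 70 mm wide; solid bar 30 mm deep at the free edge; four white pins inside, 15 mm long. Down, its top is 12 mm below the box's rim
- board: The repaired circuit board, 105 x 85 x 2 mm, green, with tall blue capacitors (14 mm), loose in the nest inside the box on a black plate 50 mm above the bench, centred at (0, 10) mm in the box's frame between pins. Origin: centre of its underside, z up. Not to be touched by the fingers
- spool: Bystander: small red solder spool standing upright, 60 mm diameter, 46 mm high, beyond the box's +x side. Origin: centre of its underside
- flux_jar: Bystander: amber jar with black cap, 48 mm diameter, 80 mm high, beyond the box's +x side. Origin: centre of its underside
- spare_board: Bystander: small green circuit board lying flat in front (+y) of the box, 80 x 60 mm, 12 mm high at most. Origin: centre of its underside
- syringe: Bystander: teal flux syringe lying in front (+y) of the box, about 140 mm long, 22 mm high. Origin: under its barrel
- dish: Bystander: low glass dish behind (-y) the box, 90 mm diameter, 18 mm high. Origin: centre of its underside
- cutters: Bystander: side cutters with teal grips lying behind (-y) the box, about 125 mm long, 13 mm high. Origin: under their middle
- marker: Bystander: black marker pen lying between the robot and the box, 135 mm long, 16 mm thick. Origin: under its middle

How it is judged:
By the outcome, as a careful person would: the job done as asked, in the order asked, and still so for the second after the job is handed in, with the robot touching nothing.
It also fails if it takes over 53 s, if anything falls off the work surface, if the arm or the gripper's body presses on something with over 40 N, if the wrist force passes 120 N, or if a joint passes its speed limit or range.

## Working session

There is one attempt and no reset: what is moved stays moved. The work goes in short steps, Python scripts to look and compute and a tool call to move; the robot and the scene stay as the last step left them, time stands still between calls to the robot, and variables do not carry over. Pictures are saved under pics/ and viewed, at most 10 in all, crops included, and the job is handed in when it is done.

Besides the shell and the picture viewer there is one more tool, called after "Emit:" in YAML: its name, and indented under it one key for each argument. play_rows: Moves the arm, as the interface text tells. Its arguments: {"type":"object","properties":{"increments":{"type":"array","items":{"type":"array"}}},"required":["increments"]}

```bash
mkdir -p pics; ls; python3 - <<'E'
from cell import arm
import cv2,numpy as np
s=arm.read_state();print(s['position'],s['tcp_rot'],s['width'],s['time_s'])
ims=[]
for n in ['scene','side']:
    c=arm.camera(n);np.savez(f'{n}0.npz',**c);print(n,c['fx'],c['cx'],c['cy'],c['R'],c['t'])
    ims.append(c['image'])
a=np.vstack(ims)[:,:,::-1]
cv2.imwrite('pics/a.png',np.hstack([ims[0],ims[1]])[:,:,::-1][:, :])
cv2.imwrite('pics/scene.png',cv2.resize(ims[0][:,:,::-1],(800,600)))
cv2.imwrite('pics/side.png',cv2.resize(ims[1][:,:,::-1],(800,600)))
E
```

```text
pics
[ 0.17593386 -0.5730174   0.21761029] [[ 9.55996030e-01  2.93379324e-01 -4.04222672e-04]
 [ 2.93379569e-01 -9.55994354e-01  1.79529534e-03]
 [ 1.40267941e-04 -1.83488589e-03 -9.99998307e-01]] 0.09326896263562635 0.0
scene 374.2709019637417 256.05349025448527 189.49283765973328 [[-0.10575825  0.99420363  0.01934799]
 [ 0.58904517  0.07831183 -0.80429661]
 [-0.80114979 -0.07366416 -0.59391297]] [ 0.03620418 -0.27051961  1.31493086]
side 477.75237669331307 248.67081638070493 183.21156954729523 [[-0.87866672 -0.47719293 -0.01522148]
 [-0.3598126   0.68281371 -0.63584615]
 [ 0.31381473 -0.55321997 -0.77166572]] [0.50919277 0.27017196 1.24125662]
```

View pics/scene.png

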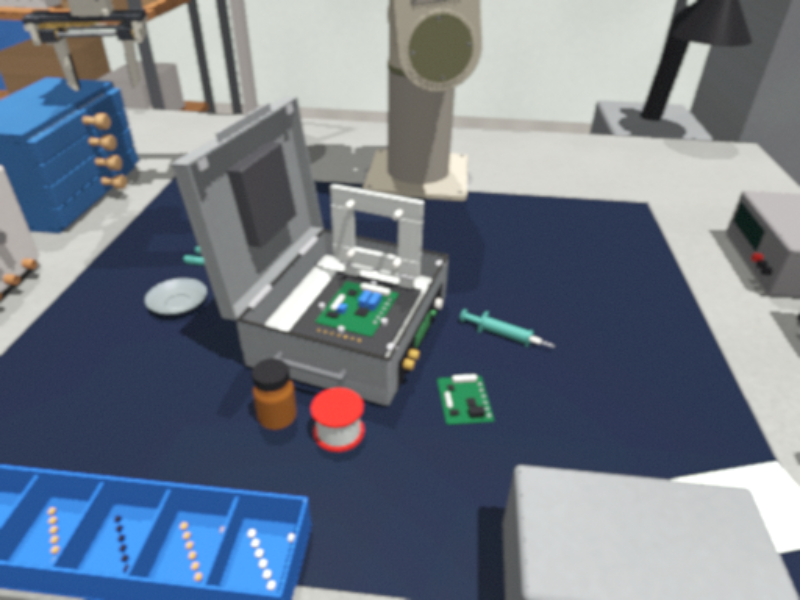

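View pics/side.png

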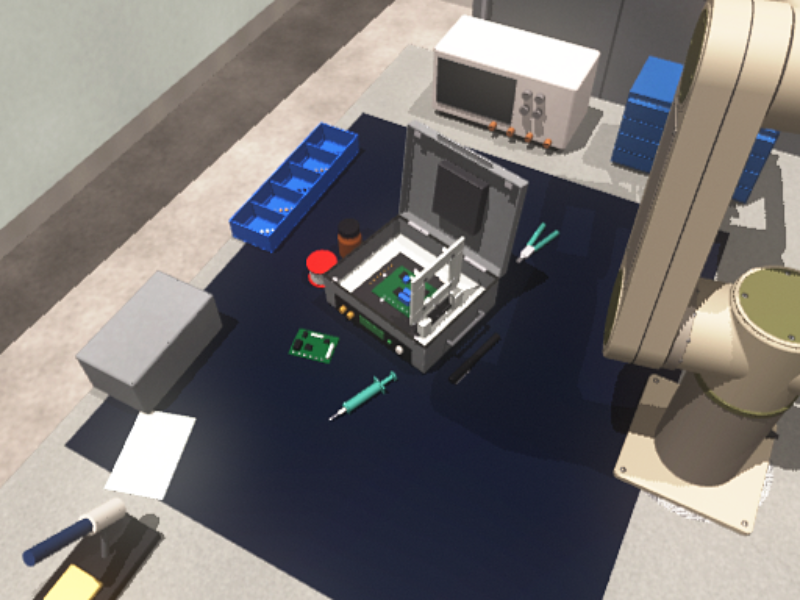

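Scene view (800x600): the box is centred near (345,310). The cover stands open at the left (free edge from (180,165) to (297,100)), and the frame is upright at (378,230). Side view: the box is at (410,300), and the marker is at (475,358). Next I measure from range data.

```bash
cat > h.py <<'E'
import numpy as np,cv2
def cloud(c):
    v,u=np.mgrid[:384,:512];z=c['range_z'];fy=c['fy']
    P=np.stack([(u-c['cx'])/c['fx']*z,(v-c['cy'])/fy*z,z],-1)
    X=(P-c['t'])@c['R'];X[z<=0]=np.nan
    return X
E
python3 - <<'E'
import numpy as np,cv2
from h import cloud
A=[]
for n in ['scene','side']:
    c=dict(np.load(n+'0.npz'));X=cloud(c);A.append((X,c['image']))
    m=(abs(X[...,2]-.088)<.003)&(X[...,0]>.3)&(X[...,0]<.85)&(X[...,1]>-.4)&(X[...,1]<.35)
    q=cv2.morphologyEx(m.astype('uint8'),cv2.MORPH_CLOSE,np.ones((15,15)))
    k,l,s,_=cv2.connectedComponentsWithStats(q);b=1+s[1:,4].argmax()
    p=X[m&(l==b)][:,:2].astype('f4')
    r=cv2.minAreaRect(p);print(n,len(p),r);print(cv2.boxPoints(r))
    for lo in (.1,.14,.18,.22,.26,.29,.31):
        mm=(abs(X[...,2]-lo)<.008)&(X[...,0]>.3)&(X[...,0]<.85)&(X[...,1]>-.4)&(X[...,1]<.3)
        pp=X[mm]
        if len(pp)>5: print(lo,len(pp),pp.min(0).round(3),pp.max(0).round(3), np.median(pp,0).round(3))
E
```

```text
scene 1103 ((0.5571932792663574, -0.05772767961025238), (0.23255100846290588, 0.25408902764320374), 75.95415496826172)
[[ 0.4057273  -0.13969329]
 [ 0.65221953 -0.20136023]
 [ 0.7086593   0.02423793]
 [ 0.46216702  0.08590487]]
0.1 1007 [ 0.41  -0.203  0.092] [0.85  0.281 0.108] [ 0.508 -0.147  0.099]
0.14 506 [ 0.407 -0.206  0.132] [0.656 0.044 0.148] [ 0.513 -0.148  0.14 ]
0.18 971 [ 0.406 -0.211  0.172] [0.655 0.045 0.188] [ 0.51  -0.148  0.18 ]
0.22 631 [ 0.405 -0.216  0.212] [ 0.654 -0.134  0.228] [ 0.57  -0.172  0.22 ]
0.26 943 [ 0.404 -0.221  0.252] [ 0.652 -0.139  0.268] [ 0.537 -0.182  0.258]
0.29 577 [ 0.407 -0.225  0.282] [ 0.652 -0.143  0.298] [ 0.595 -0.197  0.296]
0.31 175 [ 0.469 -0.196  0.302] [ 0.587 -0.164  0.31 ] [ 0.536 -0.18   0.306]
side 805 ((0.5561041831970215, -0.058191314339637756), (0.2381756454706192, 0.2533736824989319), 76.01052856445312)
[[ 0.40438613 -0.14312129]
 [ 0.6502448  -0.20437275]
 [ 0.7078222   0.02673866]
 [ 0.4619636   0.08799012]]
0.1 550 [ 0.407 -0.202  0.092] [0.85  0.296 0.108] [ 0.51  -0.146  0.099]
0.14 288 [ 0.406 -0.207  0.132] [0.655 0.046 0.148] [ 0.501 -0.156  0.14 ]
0.18 493 [ 0.405 -0.211  0.172] [0.655 0.046 0.188] [ 0.5   -0.153  0.18 ]
0.22 382 [ 0.403 -0.217  0.212] [ 0.652 -0.134  0.228] [ 0.513 -0.164  0.22 ]
0.26 552 [ 0.403 -0.22   0.252] [ 0.651 -0.14   0.268] [ 0.525 -0.179  0.257]
0.29 430 [ 0.402 -0.223  0.282] [ 0.652 -0.141  0.298] [ 0.503 -0.174  0.293]
0.31 65 [ 0.469 -0.192  0.302] [ 0.582 -0.162  0.308] [ 0.529 -0.179  0.305]
```

```bash
cat >> h.py <<'E'
yaw=np.radians(-14.0);c_,s_=np.cos(yaw),np.sin(yaw)
RB=np.array([[c_,-s_,0],[s_,c_,0],[0,0,1]])
O=np.array([.5852,.0567,0])-RB@[0,.105,0]
b2w=lambda p:RB@np.asarray(p)+O
w2b=lambda X:(np.asarray(X)-O)@RB
E
python3 - <<'E'
from h import *
print(O)
for n in ['scene','side']:
    c=dict(np.load(n+'0.npz'));B=w2b(cloud(c))*1000
    B=B.reshape(-1,3);B=B[~np.isnan(B[:,0])]
    f=B[(abs(B[:,0]+68)<45)&(B[:,1]>-70)&(B[:,1]<90)&(B[:,2]>100)&(B[:,2]<230)]
    print(n,'frame',len(f),f.min(0),f.max(0))
    for z in range(110,200,15):
        g=f[abs(f[:,2]-z)<7];print(z,len(g),np.percentile(g[:,0],[5,50,95]).round(1),np.percentile(g[:,1],[1,99]).round(1))
    k=B[(abs(B[:,0])<120)&(B[:,1]>-190)&(B[:,1]<-70)&(B[:,2]>95)&(B[:,2]<330)]
    print('cover',k.max(0))
    for z in range(100,320,20):
        g=k[abs(k[:,2]-z)<8]
        if len(g):print(z,len(g),np.percentile(g[:,1],[5,25,50,95]).round(1))
E
```

```text
[ 0.5597982  -0.04518105  0.        ]
scene frame 1670 [-73.49581843 -59.88919618 100.00068788] [-48.14851986  75.71718637 201.27402971]
110 222 [-68.5 -65.  -55.5] [-57.8  74.8]
125 154 [-68.1 -65.2 -63.6] [-57.8  75. ]
140 151 [-67.2 -65.5 -63.6] [-59.1  75.2]
155 157 [-67.7 -65.8 -63.8] [-58.   74.8]
170 220 [-68.4 -66.1 -64.1] [-56.8  75.4]
185 375 [-68.2 -66.1 -52.3] [-57.7  74.7]
cover [ 119.98686353 -108.62760005  309.9063618 ]
100 313 [-129.4 -128.4 -127.8 -126.5]
120 401 [-131.8 -130.8 -130.  -128.4]
140 216 [-134.3 -133.2 -132.6 -130.6]
160 444 [-136.2 -134.8 -124.8 -109.8]
180 463 [-138.8 -137.3 -124.6 -112.4]
200 473 [-141.3 -139.9 -129.9 -114.8]
220 500 [-143.8 -142.3 -130.8 -117.2]
240 541 [-146.2 -144.9 -134.6 -119.7]
260 803 [-148.8 -147.7 -146.7 -122.6]
280 401 [-151.  -150.  -149.5 -131.9]
300 584 [-150.6 -139.2 -136.6 -132.3]
side frame 623 [-75.17583405 -62.47595809 100.01068315] [-51.66008506  77.79293192 199.83000182]
110 64 [-72.4 -70.8 -66.6] [-57.6  75.7]
125 53 [-73.3 -71.6 -67.9] [-54.4  75.8]
140 62 [-73.  -71.4 -67.3] [-60.3  76. ]
155 51 [-73.4 -71.8 -68.7] [-56.7  76. ]
170 89 [-74.1 -72.3 -70.1] [-59.1  75.7]
185 126 [-74.2 -72.7 -56.1] [-58.6  75. ]
cover [ 119.94362716 -106.59838951  308.19165668]
100 211 [-131.7 -129.8 -128.4 -124.7]
120 229 [-133.4 -131.6 -130.4 -127.6]
140 172 [-136.7 -134.9 -133.5 -118.8]
160 294 [-138.6 -135.9 -131.1 -109.4]
180 303 [-140.8 -138.4 -133.3 -111.4]
200 314 [-143.2 -140.9 -136.7 -114.3]
220 335 [-145.7 -143.5 -139.5 -116.6]
240 345 [-148.3 -145.7 -142.8 -119.3]
260 506 [-150.7 -148.5 -146.4 -124. ]
280 62 [-150.5 -148.8 -147.4 -131. ]
300 384 [-150.7 -140.  -137.3 -131.4]
```

Emit:
play_rows:
  increments:
    - [[0, 0, -1], [0, 0, 0.1086], 1]
    - [[0, 0, -1], [0, 0, 0.1086], 1]
    - [[0, 0, -1], [0, 0, 0.1086], 1]
    - [[0, 0, -1], [0, 0, 0.1086], 1]
    - [[0, 0, -1], [0, 0, 0.1086], 1]
    - [[0, 0, -0.8], [0, 0, 0], 1]
    - [[0.2, -1, 0], [0, 0, 0], 1]
    - [[0.2, -1, 0], [0, 0, 0], 1]
    - [[0.2, -1, 0], [0, 0, 0], 1]
    - [[0.2, -1, 0], [0, 0, 0], 1]
    - [[0.2, -1, 0], [0, 0, 0], 1]
    - [[0.2, -1, 0], [0, 0, 0], 1]
    - [[0.2, -1, 0], [0, 0, 0], 1]
    - [[0.2, -1, 0], [0, 0, 0], 1]
    - [[0.2, -1, 0], [0, 0, 0], 1]
    - [[0.2, -1, 0], [0, 0, 0], 1]

```text
time_s: 1.43
position: [0.2855, -0.3419, 0.3632]
tcp_rot: [[0.97, -0.243, -0.0], [-0.243, -0.97, 0.001], [-0.0, -0.0, -1.0]]
contact_force: [0.8, -0.6, -0.3]
width: 0.0004
grasp_force: 0.0
```

```bash
cat >> h.py <<'E'
def st():
    from cell import arm
    s=arm.read_state();R=RB.T@np.array(s['tcp_rot'])
    print(round(s['time_s'],2),'box mm',(w2b(s['position'])*1000).round(1),'R',R.round(3).tolist(),'F',(RB.T@s['contact_force']).round(1),'w',round(s['width'],3),np.round(s['joint_pos'],0))
    return s
E
python3 -c "from h import *;st()"
```

```text
1.43 box mm [-194.4 -354.3  363.2] R [[1.0, -0.001, -0.0], [-0.001, -1.0, 0.0], [-0.0, -0.0, -1.0]] F [ 0.9 -0.4 -0.3] w 0.0 [-57. -17.  94.   0. 104.  47.]
```

Emit:
play_rows:
  increments:
    - [[0, -1, 0], [0, 0, 0], 1]
    - [[0, -1, 0], [0, 0, 0], 1]
    - [[0, -1, 0], [0, 0, 0], 1]
    - [[0, -1, 0], [0, 0, 0], 1]
    - [[0, -1, 0], [0, 0, 0], 1]
    - [[0, -1, 0], [0, 0, 0], 1]
    - [[0, -1, 0], [0, 0, 0], 1]
    - [[0, -1, 0], [0, 0, 0], 1]
    - [[0.2, -1, 0], [0, 0, 0], 1]
    - [[0.5, -1, 0], [0, 0, 0], 1]
    - [[0.5, -1, 0], [0, 0, 0], 1]
    - [[0.5, -1, 0], [0, 0, 0], 1]
    - [[0.5, -1, 0], [0, 0, 0], 1]
    - [[0.5, -1, 0], [0, 0, 0], 1]
    - [[0.5, -1, 0], [0, 0, 0], 1]
    - [[0, 0, 0], [0, 0, 0], 1]
    - [[0, 0, 0], [0, 0, 0], 1]

```text
time_s: 2.85
position: [0.4539, 0.0021, 0.3628]
tcp_rot: [[0.971, -0.24, -0.002], [-0.24, -0.971, 0.0], [-0.002, 0.0, -1.0]]
contact_force: [-1.0, 0.1, 0.1]
width: 0.0005
grasp_force: 0.0
```

```bash
python3 -c "from h import *;st()"
```

```text
2.85 box mm [-114.1   20.3  362.8] R [[1.0, 0.002, -0.002], [0.002, -1.0, -0.0], [-0.002, 0.0, -1.0]] F [-1.  -0.1  0.1] w 0.0 [ -6. -16.  93.  -0. 103.  98.]
```

Emit:
play_rows:
  increments:
    - [[0, 0, 0.9], [0, 0, 0], 1]
    - [[0, 0, 0.9], [0, 0, 0], 1]
    - [[0, 0, 0.9], [0, 0, 0], 1]
    - [[0, 0, 0.9], [0, 0, 0], 1]
    - [[0, 0, 0.9], [0, 0, 0], 1]
    - [[0, 0, 0.9], [0, 0, 0], 1]
    - [[0, 0, 0.9], [0, 0, 0], 1]
    - [[0, 0, 0.7], [0, 0, 0], 1]
    - [[0, 0, 0], [0, 0, 0], 1]
    - [[0, 0, 0], [0, 0, 0], 1]

```text
time_s: 3.68
position: [0.4528, 0.0005, 0.1882]
tcp_rot: [[0.97, -0.244, -0.002], [-0.244, -0.97, -0.0], [-0.002, 0.001, -1.0]]
contact_force: [0.3, 0.5, 1.1]
width: 0.0006
grasp_force: 0.0
```

```bash
python3 - <<'E'
from h import *
from cell import arm
s=st()
c=arm.camera('side');cv2.imwrite('pics/s1.png',cv2.resize(c['image'][100:260,200:360,::-1],(640,640))[:600])
a=np.radians(np.array([92,85,75,65,55,45,35,25,15,8,4,0,-2]))
r=115
x=-68+r*np.cos(a)-3*np.sin(a)-7.5; z=73+r*np.sin(a)+3*np.cos(a)
for i in zip(np.degrees(a),x,z):print(np.round(i,1))
print('units',np.round(np.diff(x)/25,2),np.round(-np.diff(z)/25,2))
E
```

```text
3.68 box mm [-114.8   18.4  188.2] R [[1.0, -0.002, -0.002], [-0.002, -1.0, -0.001], [-0.002, 0.001, -1.0]] F [0.1 0.6 1.1] w 0.001 [ -6. -15. 110.  -0.  85.  98.]
[ 92.  -82.5 187.8]
[ 85.  -68.5 187.8]
[ 75.  -48.6 184.9]
[ 65.  -29.6 178.5]
[ 55.  -12.  168.9]
[ 45.    3.7 156.4]
[ 35.   17.  141.4]
[ 25.   27.5 124.3]
[ 15.   34.8 105.7]
[ 8. 38. 92.]
[ 4. 39. 84.]
[ 0.  39.5 76. ]
[-2.  39.5 72. ]
units [0.56 0.79 0.76 0.7  0.63 0.53 0.42 0.29 0.13 0.04 0.02 0.  ] [0.   0.12 0.25 0.38 0.5  0.6  0.68 0.75 0.55 0.32 0.32 0.16]
```

View pics/s1.png

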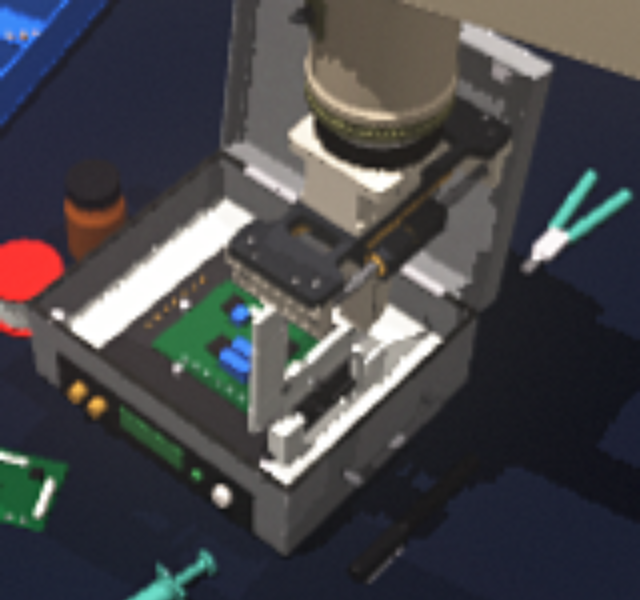

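Side crop: the frame edge is at (300,330) and the gripper is on the robot side of it, clear of the cover at (390,200). Now I push the frame along its arc.

Emit:
play_rows:
  increments:
    - [[0.45, 0, 0], [0, 0, 0], 1]
    - [[0.45, 0, 0], [0, 0, 0], 1]
    - [[0.4, 0, 0], [0, 0, 0], 1]
    - [[0.3, 0, 0], [0, 0, 0], 1]
    - [[0.3, 0, 0], [0, 0, 0], 1]
    - [[0.4, 0, 0.06], [0, 0, 0], 1]
    - [[0.4, 0, 0.06], [0, 0, 0], 1]
    - [[0.38, 0, 0.12], [0, 0, 0], 1]
    - [[0.38, 0, 0.13], [0, 0, 0], 1]
    - [[0.35, 0, 0.19], [0, 0, 0], 1]
    - [[0.35, 0, 0.19], [0, 0, 0], 1]
    - [[0, 0, 0], [0, 0, 0], 1]
    - [[0, 0, 0], [0, 0, 0], 1]

```text
time_s: 4.82
position: [0.5549, -0.0242, 0.1701]
tcp_rot: [[0.97, -0.243, -0.0], [-0.243, -0.97, 0.0], [-0.0, 0.0, -1.0]]
contact_force: [-0.2, 0.2, -0.0]
width: 0.0005
grasp_force: 0.0
```

```bash
python3 - <<'E'
from h import *
from cell import arm
s=st()
c=arm.camera('side');cv2.imwrite('pics/s2.png',cv2.resize(c['image'][100:260,200:360,::-1],(600,600)))
E
```

```text
4.82 box mm [ -9.8  19.1 170.1] R [[1.0, -0.001, -0.0], [-0.001, -1.0, -0.0], [-0.0, 0.0, -1.0]] F [-0.2  0.1 -0. ] w 0.0 [-8.  2. 96. -0. 82. 96.]
```

View pics/s2.png

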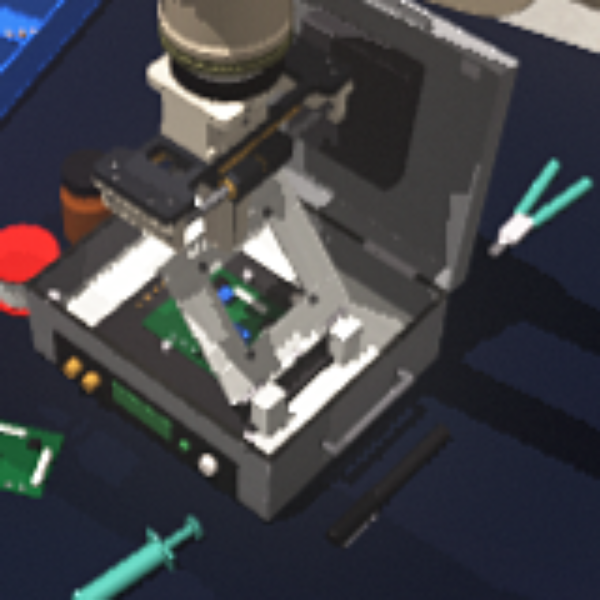

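The frame has followed to about 50°. I continue down the arc.

Emit:
play_rows:
  increments:
    - [[0.27, 0, 0.27], [0, 0, 0], 1]
    - [[0.27, 0, 0.28], [0, 0, 0], 1]
    - [[0.27, 0, 0.3], [0, 0, 0], 1]
    - [[0.26, 0, 0.3], [0, 0, 0], 1]
    - [[0.21, 0, 0.34], [0, 0, 0], 1]
    - [[0.21, 0, 0.34], [0, 0, 0], 1]
    - [[0.15, 0, 0.37], [0, 0, 0], 1]
    - [[0.14, 0, 0.38], [0, 0, 0], 1]
    - [[0.07, 0, 0.27], [0, 0, 0], 1]
    - [[0.06, 0, 0.28], [0, 0, 0], 1]
    - [[0.02, 0, 0.16], [0, 0, 0], 1]
    - [[0.02, 0, 0.16], [0, 0, 0], 1]
    - [[0, 0, 0.1], [0, 0, 0], 1]
    - [[0, 0, 0.1], [0, 0, 0], 1]
    - [[0, 0, 0], [0, 0, 0], 1]

```text
time_s: 6.12
position: [0.6019, -0.0359, 0.0784]
tcp_rot: [[0.97, -0.243, -0.0], [-0.243, -0.97, 0.0], [-0.0, 0.0, -1.0]]
contact_force: [0.0, 1.0, 0.3]
width: 0.0003
grasp_force: 0.0
```

```bash
python3 -c "from h import *;st()"
```

```text
6.12 box mm [38.6 19.2 78.4] R [[1.0, -0.001, -0.0], [-0.001, -1.0, -0.0], [-0.0, 0.0, -1.0]] F [-0.2  0.9  0.3] w 0.0 [-8. 14. 93. -0. 73. 96.]
```

Press until contact force shows.

Emit:
play_rows:
  increments:
    - [[0, 0, 0.08], [0, 0, 0], 1]
    - [[0, 0, 0.08], [0, 0, 0], 1]
    - [[0, 0, 0], [0, 0, 0], 1]
    - [[0, 0, 0], [0, 0, 0], 1]

```text
time_s: 6.45
position: [0.6025, -0.0359, 0.0761]
tcp_rot: [[0.97, -0.243, 0.001], [-0.243, -0.97, -0.0], [0.001, -0.0, -1.0]]
contact_force: [-4.3, 0.6, 8.6]
width: 0.0
grasp_force: 4.4
```

Emit:
play_rows:
  increments:
    - [[0, 0, 0.06], [0, 0, 0], 1]
    - [[0, 0, 0], [0, 0, 0], 1]
    - [[0, 0, 0], [0, 0, 0], 1]

```text
time_s: 6.7
position: [0.6026, -0.036, 0.0759]
tcp_rot: [[0.97, -0.243, 0.001], [-0.243, -0.97, -0.0], [0.001, -0.0, -1.0]]
contact_force: [-9.4, 0.6, 17.3]
width: 0.0007
grasp_force: 8.9
```

Emit:
play_rows:
  increments:
    - [[0, 0, -0.5], [0, 0, 0], 1]
    - [[0, 0, -1], [0, 0, 0], 1]
    - [[0, 0, -1], [0, 0, 0], 1]
    - [[0, 0, -1], [0, 0, 0], 1]
    - [[0, 0, -1], [0, 0, 0], 1]
    - [[0, 0, -1], [0, 0, 0], 1]
    - [[0, 0, -1], [0, 0, 0], 1]
    - [[0, 0, -1], [0, 0, 0], 1]
    - [[0, 0, -1], [0, 0, 0], 1]
    - [[0, 0, -1], [0, 0, 0], 1]
    - [[0, 0, -1], [0, 0, 0], 1]
    - [[0, 0, -1], [0, 0, 0], 1]
    - [[0, 0, -0.5], [0, 0, 0], 1]
    - [[0, 0, 0], [0, 0, 0], 1]

```text
time_s: 7.87
position: [0.6033, -0.0361, 0.3781]
tcp_rot: [[0.97, -0.243, 0.007], [-0.243, -0.97, -0.001], [0.007, -0.001, -1.0]]
contact_force: [-0.3, -0.6, 0.8]
width: 0.0002
grasp_force: 0.0
```

```bash
python3 - <<'E'
from h import *
from cell import arm
s=st()
c=arm.camera('side');cv2.imwrite('pics/s3.png',cv2.resize(c['image'][100:260,200:360,::-1],(600,600)))
for n in ['side','scene']:
    B=w2b(cloud(arm.camera(n)))*1000;B=B.reshape(-1,3);B=B[~np.isnan(B[:,0])]
    f=B[(abs(B[:,1]-10)<60)&(B[:,0]>-60)&(B[:,0]<57)&(B[:,2]>60)&(B[:,2]<100)]
    for x in range(-55,60,12):
        g=f[abs(f[:,0]-x)<6];print(n,x,len(g),np.percentile(g[:,2],[50,90]).round(1) if len(g) else '')
E
```

```text
7.87 box mm [ 40.   19.4 378.1] R [[1.0, -0.001, 0.007], [-0.001, -1.0, 0.001], [0.007, -0.001, -1.0]] F [-0.1 -0.7  0.8] w 0.0 [ -8.   7.  69.   0. 103.  96.]
side -55 137 [73.8 76.1]
side -43 128 [73.8 76.6]
side -31 68 [73.7 77. ]
side -19 84 [72.3 76.1]
side -7 92 [72.3 76.9]
side 5 52 [73.7 76.5]
side 17 62 [73.2 75.8]
side 29 116 [74.4 76.5]
side 41 122 [74.  76.8]
side 53 104 [74.1 76.7]
scene -55 149 [77.5 78.7]
scene -43 211 [77.2 78.8]
scene -31 89 [77.3 78.5]
scene -19 110 [76.7 78.6]
scene -7 118 [76.7 78.8]
scene 5 109 [77.  78.5]
scene 17 83 [77.3 78.4]
scene 29 138 [77.4 78.7]
scene 41 205 [77.5 78.6]
scene 53 193 [77.3 78.6]
```

View pics/s3.png

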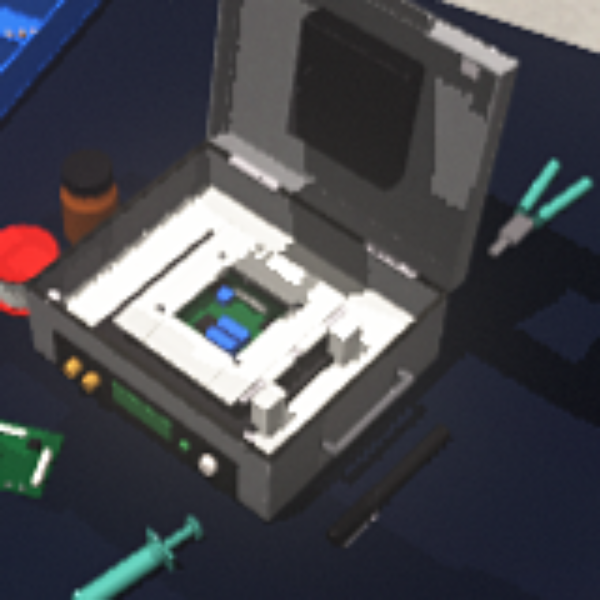

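The frame is flat: window at (240,310) and top at 76 mm all over. Now I turn the tool and go behind the cover.

Emit:
play_rows:
  increments:
    - [[0, 0, 0], [0, 0, -0.1208], 1]
    - [[0, 0, 0], [0, 0, -0.1208], 1]
    - [[0, 0, 0], [0, 0, -0.1208], 1]
    - [[0, 0, 0], [0, 0, -0.1208], 1]
    - [[0, 0, 0], [0, 0, -0.1208], 1]
    - [[0, 0, 0], [0, 0, -0.1208], 1]
    - [[0, 0, 0], [0, 0, -0.1208], 1]
    - [[0, 0, 0], [0, 0, -0.1208], 1]
    - [[0, 0, 0], [0, 0, -0.1208], 1]
    - [[0, 0, 0], [0, 0, -0.1208], 1]
    - [[0, 0, 0], [0, 0, -0.1208], 1]
    - [[0, 0, 0], [0, 0, -0.1208], 1]
    - [[0, 0, 0], [0, 0, -0.1208], 1]

```text
time_s: 9.1
position: [0.6014, -0.0358, 0.3707]
tcp_rot: [[0.237, 0.971, -0.004], [0.971, -0.237, 0.001], [-0.0, -0.004, -1.0]]
contact_force: [-0.2, 0.7, -0.1]
width: 0.0008
grasp_force: 0.0
```

Emit:
play_rows:
  increments:
    - [[-1, -0.17, 0], [0, 0, 0], 1]
    - [[-1, -0.17, 0], [0, 0, 0], 1]
    - [[-1, -0.17, 0], [0, 0, 0], 1]
    - [[-1, -0.17, 0], [0, 0, 0], 1]
    - [[-1, -0.17, 0], [0, 0, 0], 1]
    - [[-1, -0.17, 0], [0, 0, 0], 1]
    - [[-1, -0.17, 0], [0, 0, 0], 1]
    - [[-1, -0.17, 0], [0, 0, 0], 1]
    - [[-1, -0.17, 0], [0, 0, 0], 1]
    - [[0, 0, 0], [0, 0, 0], 1]
    - [[0, 0, 0], [0, 0, 0], 1]

```text
time_s: 10.02
position: [0.5093, -0.2455, 0.3711]
tcp_rot: [[0.246, 0.969, -0.003], [0.969, -0.246, 0.002], [0.001, -0.003, -1.0]]
contact_force: [-0.2, -0.6, -0.0]
width: 0.0003
grasp_force: 0.0
```

```bash
python3 - <<'E'
from h import *
st()
a=np.radians(np.array([97,90,80,70,60,50,40,30,20,10,5,2,0]));r=195
y=-105+r*np.cos(a)-22*np.sin(a)-7.5; z=88+r*np.sin(a)+22*np.cos(a)
for i in zip(np.degrees(a),y,z):print(np.round(i,1))
print('units',np.round(np.diff(y)/25,2),np.round(-np.diff(z)/25,2))
E
```

```text
10.02 box mm [  -0.5 -206.6  371.1] R [[0.004, 1.0, -0.003], [1.0, -0.004, 0.001], [0.001, -0.003, -1.0]] F [-0.1 -0.6 -0. ] w 0.0 [-31.   2.  76.   0. 103. -17.]
[  97.  -158.1  278.9]
[  90.  -134.5  283. ]
[  80.  -100.3  283.9]
[ 70.  -66.5 278.8]
[ 60.  -34.1 267.9]
[ 50.   -4.  251.5]
[ 40.   22.7 230.2]
[ 30.   45.4 204.6]
[ 20.   63.2 175.4]
[ 10.   75.7 143.5]
[  5.   79.8 126.9]
[  2.   81.6 116.8]
[  0.   82.5 110. ]
units [0.94 1.37 1.35 1.3  1.2  1.07 0.91 0.71 0.5  0.16 0.07 0.04] [-0.17 -0.03  0.2   0.44  0.65  0.85  1.03  1.17  1.27  0.66  0.4   0.27]
```

Emit:
play_rows:
  increments:
    - [[0, 0, 0.9], [0, 0, 0], 1]
    - [[0, 0, 0.9], [0, 0, 0], 1]
    - [[0, 0, 0.9], [0, 0, 0], 1]
    - [[0, 0, 0.9], [0, 0, 0], 1]
    - [[0, 0, 0], [0, 0, 0], 1]
    - [[0.5, 0, 0], [0, 0, 0], 1]
    - [[0.5, 0, 0], [0, 0, 0], 1]
    - [[0.4, 0, 0], [0, 0, 0], 1]
    - [[0.3, 0, 0], [0, 0, 0], 1]
    - [[0.3, 0, 0], [0, 0, 0], 1]
    - [[0.3, 0, -0.05], [0, 0, 0], 1]
    - [[0.3, 0, -0.05], [0, 0, 0], 1]
    - [[0.3, 0, 0], [0, 0, 0], 1]
    - [[0, 0, 0], [0, 0, 0], 1]

```text
time_s: 11.18
position: [0.5283, -0.1731, 0.286]
tcp_rot: [[0.242, 0.97, 0.001], [0.97, -0.242, 0.001], [0.001, 0.0, -1.0]]
contact_force: [0.4, 0.5, -0.1]
width: 0.0002
grasp_force: 0.0
```

```bash
python3 - <<'E'
from h import *
from cell import arm
s=st()
c=arm.camera('side');cv2.imwrite('pics/s4.png',cv2.resize(c['image'][60:260,190:390,::-1],(600,600)))
E
```

```text
11.18 box mm [   0.4 -131.7  286. ] R [[0.0, 1.0, 0.0], [1.0, -0.0, 0.001], [0.001, 0.0, -1.0]] F [ 0.3  0.6 -0.1] w 0.0 [-23.  -0.  87.   0.  94.  -9.]
```

View pics/s4.png

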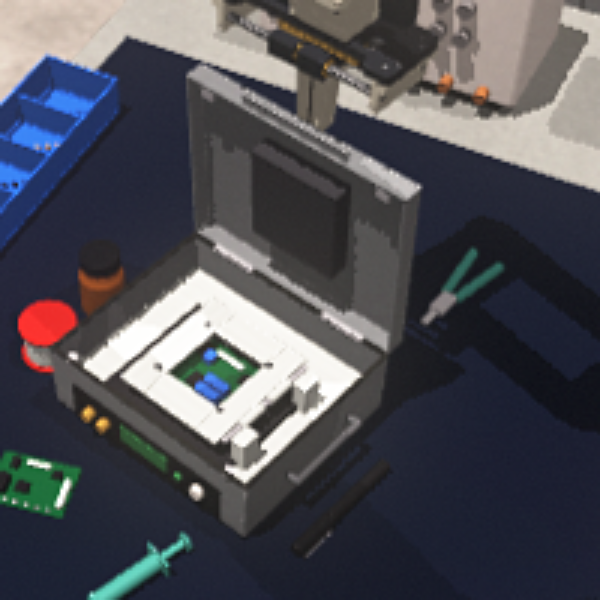

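The finger is behind the cover edge at (315,110) and the cover is about upright. I follow its arc.

Emit:
play_rows:
  increments:
    - [[0.32, 0, 0.02], [0, 0, 0], 1]
    - [[0.32, 0, 0.02], [0, 0, 0], 1]
    - [[0.32, 0, 0.02], [0, 0, 0], 1]
    - [[0.32, 0, 0.02], [0, 0, 0], 1]
    - [[0.34, 0, 0.05], [0, 0, 0], 1]
    - [[0.34, 0, 0.05], [0, 0, 0], 1]
    - [[0.34, 0, 0.05], [0, 0, 0], 1]
    - [[0.34, 0, 0.05], [0, 0, 0], 1]
    - [[0.33, 0, 0.11], [0, 0, 0], 1]
    - [[0.33, 0, 0.11], [0, 0, 0], 1]
    - [[0.33, 0, 0.11], [0, 0, 0], 1]
    - [[0.33, 0, 0.11], [0, 0, 0], 1]
    - [[0.3, 0, 0.16], [0, 0, 0], 1]
    - [[0.3, 0, 0.16], [0, 0, 0], 1]
    - [[0.3, 0, 0.16], [0, 0, 0], 1]
    - [[0.3, 0, 0.16], [0, 0, 0], 1]
    - [[0, 0, 0], [0, 0, 0], 1]

```text
time_s: 12.65
position: [0.5594, -0.0476, 0.2505]
tcp_rot: [[0.242, 0.97, -0.001], [0.97, -0.242, 0.001], [0.001, -0.001, -1.0]]
contact_force: [0.4, -0.6, -0.9]
width: 0.0
grasp_force: 0.0
```

```bash
python3 - <<'E'
from h import *
from cell import arm
s=st()
c=arm.camera('side');cv2.imwrite('pics/s5.png',cv2.resize(c['image'][60:260,190:390,::-1],(600,600)))
E
```

```text
12.65 box mm [ 2.000e-01 -2.500e+00  2.505e+02] R [[0.0, 1.0, -0.001], [1.0, -0.0, 0.001], [0.001, -0.001, -1.0]] F [ 0.6 -0.5 -0.9] w 0.0 [-10.   1.  89.   0.  90.   4.]
```

View pics/s5.png

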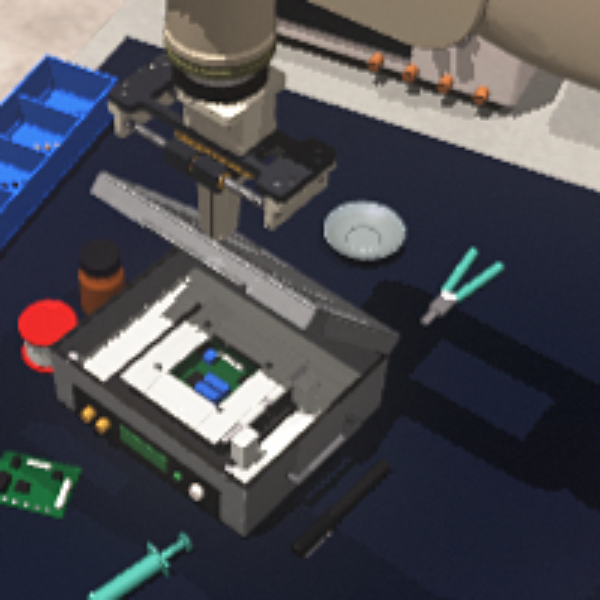

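The cover follows and is at about 45°, with the finger at (218,220). Continuing.

Emit:
play_rows:
  increments:
    - [[0.27, 0, 0.21], [0, 0, 0], 1]
    - [[0.27, 0, 0.21], [0, 0, 0], 1]
    - [[0.27, 0, 0.21], [0, 0, 0], 1]
    - [[0.27, 0, 0.21], [0, 0, 0], 1]
    - [[0.23, 0, 0.26], [0, 0, 0], 1]
    - [[0.23, 0, 0.26], [0, 0, 0], 1]
    - [[0.23, 0, 0.26], [0, 0, 0], 1]
    - [[0.23, 0, 0.26], [0, 0, 0], 1]
    - [[0.18, 0, 0.29], [0, 0, 0], 1]
    - [[0.18, 0, 0.29], [0, 0, 0], 1]
    - [[0.18, 0, 0.29], [0, 0, 0], 1]
    - [[0.18, 0, 0.29], [0, 0, 0], 1]
    - [[0.1, 0, 0.25], [0, 0, 0], 1]
    - [[0.1, 0, 0.25], [0, 0, 0], 1]
    - [[0.1, 0, 0.25], [0, 0, 0], 1]
    - [[0.1, 0, 0.25], [0, 0, 0], 1]
    - [[0.1, 0, 0.25], [0, 0, 0], 1]
    - [[0, 0, 0], [0, 0, 0], 1]

```text
time_s: 14.2
position: [0.5781, 0.0291, 0.1426]
tcp_rot: [[0.243, 0.97, -0.002], [0.97, -0.243, 0.0], [-0.0, -0.002, -1.0]]
contact_force: [-0.1, 0.0, -0.8]
width: 0.0003
grasp_force: 0.0
```

Emit:
play_rows:
  increments:
    - [[0.04, 0, 0.14], [0, 0, 0], 1]
    - [[0.04, 0, 0.14], [0, 0, 0], 1]
    - [[0.03, 0, 0.14], [0, 0, 0], 1]
    - [[0.03, 0, 0.14], [0, 0, 0], 1]
    - [[0.03, 0, 0.14], [0, 0, 0], 1]
    - [[0.02, 0, 0.14], [0, 0, 0], 1]
    - [[0.02, 0, 0.14], [0, 0, 0], 1]
    - [[0.02, 0, 0.12], [0, 0, 0], 1]
    - [[0, 0, 0.1], [0, 0, 0], 1]
    - [[0, 0, 0], [0, 0, 0], 1]
    - [[0, 0, 0], [0, 0, 0], 1]

```text
time_s: 15.12
position: [0.58, 0.0341, 0.114]
tcp_rot: [[0.243, 0.97, -0.001], [0.97, -0.243, -0.0], [-0.0, -0.001, -1.0]]
contact_force: [1.5, -0.2, -0.1]
width: 0.0005
grasp_force: 0.0
```

```bash
python3 -c "from h import *;st()"
```

```text
15.12 box mm [  0.4  81.8 114. ] R [[0.001, 1.0, -0.001], [1.0, -0.001, -0.0], [-0.0, -0.001, -1.0]] F [ 1.5  0.2 -0.1] w 0.001 [-2.  9. 95. -0. 76. 12.]
```

Emit:
play_rows:
  increments:
    - [[0, 0, 0.08], [0, 0, 0], 1]
    - [[0, 0, 0.08], [0, 0, 0], 1]
    - [[0, 0, 0.04], [0, 0, 0], 1]
    - [[0, 0, 0], [0, 0, 0], 1]
    - [[0, 0, 0], [0, 0, 0], 1]

```text
time_s: 15.53
position: [0.5805, 0.0343, 0.1103]
tcp_rot: [[0.243, 0.97, 0.001], [0.97, -0.243, 0.0], [0.0, 0.001, -1.0]]
contact_force: [-3.1, 1.4, 6.8]
width: 0.0001
grasp_force: 3.5
```

Emit:
play_rows:
  increments:
    - [[0, 0, 0.06], [0, 0, 0], 1]
    - [[0, 0, 0], [0, 0, 0], 1]
    - [[0, 0, 0], [0, 0, 0], 1]

```text
time_s: 15.78
position: [0.5805, 0.0343, 0.1101]
tcp_rot: [[0.243, 0.97, 0.001], [0.97, -0.243, 0.0], [0.0, 0.001, -1.0]]
contact_force: [-8.1, 0.7, 17.0]
width: 0.0005
grasp_force: 8.5
```

Emit:
play_rows:
  increments:
    - [[0, 0, -0.05], [0, 0, 0], 1]
    - [[0, 0, -0.1], [0, 0, 0], 1]
    - [[0, 0, -0.2], [0, 0, 0], 1]
    - [[0, 0, -0.5], [0, 0, 0], 1]
    - [[0, 0, -1], [0, 0, 0], 1]
    - [[0, 0, -1], [0, 0, 0], 1]
    - [[0, 0, -1], [0, 0, 0], 1]
    - [[0, 0, -1], [0, 0, 0], 1]
    - [[0, 0, -1], [0, 0, 0], 1]
    - [[0, 0, -1], [0, 0, 0], 1]
    - [[0, 0, 0], [0, 0, 0], 1]
    - [[0, 0, 0], [0, 0, 0], 1]

```text
time_s: 16.78
position: [0.5814, 0.0342, 0.2821]
tcp_rot: [[0.243, 0.97, 0.005], [0.97, -0.243, -0.0], [0.001, 0.005, -1.0]]
contact_force: [-0.6, 0.7, -0.1]
width: 0.0003
grasp_force: 0.0
```

```bash
python3 - <<'E'
from h import *
from cell import arm
s=st()
for n in ['side','scene']:
    c=arm.camera(n)
    if n=='side':cv2.imwrite('pics/s6.png',cv2.resize(c['image'][60:260,190:390,::-1],(600,600)))
    B=w2b(cloud(c))*1000;B=B.reshape(-1,3);B=B[~np.isnan(B[:,0])]
    f=B[(abs(B[:,0])<110)&(abs(B[:,1])<100)&(B[:,2]>95)&(B[:,2]<135)]
    for y in range(-90,100,30):
        g=f[abs(f[:,1]-y)<10];print(n,y,len(g),np.median(g[:,2]).round(1) if len(g) else '')
E
```

```text
16.78 box mm [  1.8  82.2 282.1] R [[0.001, 1.0, 0.005], [1.0, -0.001, 0.001], [0.001, 0.005, -1.0]] F [-0.8  0.5 -0.1] w 0.0 [-2.  3. 83. -0. 93. 12.]
side -90 330 108.0
side -60 375 108.0
side -30 388 108.1
side 0 415 107.9
side 30 423 107.9
side 60 434 108.2
side 90 457 108.0
scene -90 491 111.5
scene -60 519 111.6
scene -30 535 111.6
scene 0 546 111.7
scene 30 568 111.6
scene 60 584 111.6
scene 90 599 111.6
```

View pics/s6.png

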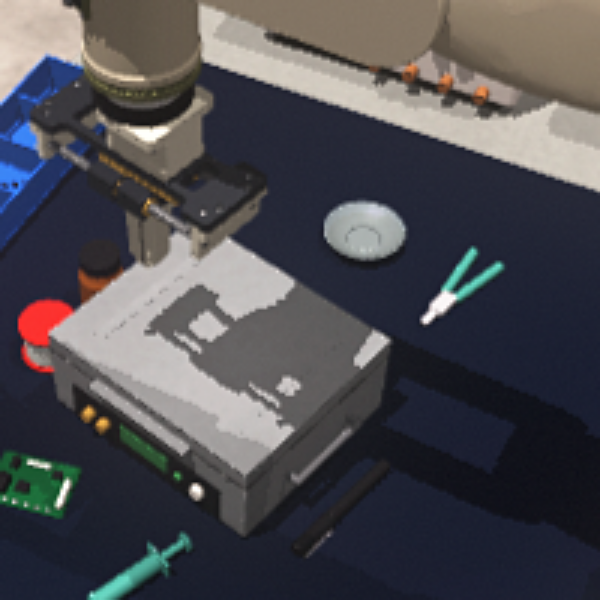

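The cover is shut flat (no slope), centred at (220,360), and the bystanders have not moved. Handing in.

```bash
python3 -c "from cell import arm;print(arm.close_job())"
```

```text
the job is handed in; nothing more can be done
None
```

The frame was folded flat over the board first, then the cover was swung over and pressed fully shut; the job was handed in at about 17 s with the arm clear of everything.

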